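# Hang the work lamp by its snap hook on the stand's eye

## Robot

A 6-joint arm with a two-finger parallel gripper is mounted at the origin on the work surface. World frame = base frame: x ahead of the robot, y to its left, z up, the work surface at z = 0. Lengths are in m, angles in rad, forces in N, time in s.
With the tool pointing down it reaches from about 0.25 to 0.725 m from the base axis. Payload 4 kg.
Tool frame: the origin (TCP) lies between the finger pads; the fingertips stand 25 mm ahead of it and the grasp point (between the pads) lies 6 mm ahead of it; z points along the fingers, y is the line along which they close (so a half turn about z gives the same grasp; the last joint's range is limited). The gripper opens to 85 mm and grips with 20 to 120 N. Pads are 22 mm wide; open, the fingers measure 114 mm over their backs; the gripper's body (76 mm by 85 mm) begins 54 mm behind the grasp point. The pads swing forward as they close: fully open they stand 13 mm farther back than shut.
Start: joints at [1.289, 0.241, 0.005, 1.335, 0, 1.571], TCP at [0.139, 0.48, 0.256] pointing down, gripper open.
Joint ranges: [-2.72, 2.72], [-1.05, 1.87], [-1.09, 1.28], [-1.99, 2.15], [-1.42, 1.44], [-3.14, 3.14]. Speed limits (rad/s): [2.79, 2.79, 3.14, 3.14, 3.14, 3.14].

## Interface

Orientations are given as a unit quaternion [x, y, z, w].
In Python, from workcell import bot gives the robot as it stands. The module is installed in compiled form; this text tells all that it offers.
- The arm moves only by the shell command python3 -m pendant 'ROWS'. ROWS is JSON, one flat list of numbers, 7 for each row, row after row: the shift along the tool's x, y, z normalised to -1 to 1, where 1 is 0.5 m, then the turn, a rotation vector about the tool's x, y, z normalised to -1 to 1, where 1 is 180 degrees, then the opening, from 0 (shut) to 1 (fully open). In form: [tx, ty, tz, ax, ay, az, fingers, tx, ty, tz, ax, ay, az, fingers, ...]. A call has exactly 10 rows; each row is the pose to reach, as a shift and turn from the pose commanded when the call began, along the tool's axes at that moment, turning the shorter way round; what a row does not reach only later rows make up. A row lasts 1/12 s, in which the tool goes at most 41.7 mm and 7.16 degrees, less where a joint would pass 70% of its speed; a pose out of reach is approached as far as the arm can. A call with a number of a shift or a turn outside -1 to 1 is refused whole. A call with a gripper value outside its range is refused whole. The fingers move at their own pace and stop on an object; the grip force is fixed at half the most. Time passes only in rows, so rows that repeat a pose let the fingers close, or fill a call up. It gives the time, the measured TCP pose, the force, the opening and the grip force at its end, in the units of the state.
- bot.get_obs(): the state, without advancing time (a new reading comes with each control period).
- bot.camera(name): name is "side" or "top"; returns a dict with "pixels" (400x640x3 uint8, red, green, blue), "mtx" (3x3 intrinsics, pixels), "cam_to_world" (4x4, takes a point from camera to world coordinates). Camera axes: x right, y up, looking along -z (the intrinsics and any distortion apply to the point x, -y, -z); pixel columns grow to the right and rows downward; lengths in m; the calibration is good to about 2 mm. A picture is of the moment at which its call begins. There is no depth.
- bot.job_done(): hands the job in; it is judged then, once.
The state is a dict: "clock": time; "joint_pos": joint angles; "joint_vel": joint speeds; "tau": joint torques, N m; "eef_pos": TCP position; "tool_rot": TCP orientation; "ft_force": force on the tool from outside, world axes, zero at the start; "ft_torque": the same for the moment, N m; "grip_width": finger opening in m; "grasp_force": force on a finger pad.
Only numpy, scipy, OpenCV 4.12 (cv2) and the standard library are available. Lean on these libraries where they do the work, as an engineer would, in place of code of your own. Each camera call takes 0.05 s, during which the arm holds its last target. There are 200 camera calls.

## Task

The work lamp sits down in the deep well of the bench organiser with only its snap hook showing: lift it out, stand it upright on the bench and let go so that the hook is free. Then pick it up again and push the hook's sprung gate against the ring of the eye bolt on the rod stand until the ring is inside and the gate snaps shut, and leave the lamp hanging still and upright from the ring. Do not drop the lamp, and do not shift the engine cylinder, the cans or the carton.

Things in the scene. Friction and masses are not known exactly. Their poses are not given: they have to be found in the camera images.
- lamp_center (a point): Centre of the loose work lamp's main block: black, 54 (its x) by 50 (its y) by 100 mm tall (its z), underside 50 mm below this point, 0.27-0.43 kg, centre of mass near this point; it stands by itself. White diffuser on +x, fins on -x, plain flanks on +-y; any two opposite sides can be held. A steel snap hook stands on its top, in its xz plane, gate on the +x side.
- hook_seat (a point): Point in the snap hook, 168 mm above the lamp's underside on its mid axis, where the ring's bar lies when the lamp hangs. Axes as the lamp's. Hook flat, 10 mm thick (y): foot 111-119 mm above the underside, spine at x -24 to -16 mm, arched bow, outer top at 180 mm, nose at x = +24 mm with its end at 164 mm. Ring inside with the gate shut: bar at x -12 to +16 mm.
- gate (a joint): Hook's gate: 7 mm bar from its hinge at lamp x = +24 mm, 122 mm above the underside, up to the nose. 0 = shut; grows as pushed inward (to -x), at most 1.2 rad; a spring shuts it (1.5 N at the tip shut, 3.5 N open). A ring bar whose centre is pushed in 148-157 mm above the underside swings it 0.7-1.0 rad, slips in over its tip once at x = -1 (high) to -8 mm (low), and it snaps shut.
- well_mouth (a point): Centre of the mouth, 106 mm above the bench, of the lamp's well in the fixed grey organiser. Well inside 60 (x) by 56 mm (y), walls 5 mm, floor 8 mm above the bench: the lamp's body is sunk to its top, only the hook stands out. Lamp axes along these within 0.05 rad. A trough with file handles up to 125 mm tall lies 33 to 120 mm off on the +y side.
- eye_bar (a point): Centre of the lowest bar of the eye bolt's fixed ring, 264 mm above the bench. Ring in this yz plane, 8 mm bar (along y here), 50 mm inside, open along x. Above it a 12 mm arm along y, 345 mm up, from a post 190 mm off on the -y side (foot plate 120 x 150 mm). +x looks away from the robot within 0.25 rad; an engine cylinder stands 140-165 mm beyond.
- cylinder_center (a point): Centre of the aluminium engine cylinder on the bench beyond the ring, loose, 116 by 105 mm, 88 mm tall. Not to be shifted.
- spraycan_center (a point): Centre of a spray can, 64 mm across, 200 mm tall, loose. Not to be shifted.
- drinkcan_center (a point): Centre of a drinks can, 66 mm across, 122 mm tall, loose. Not to be shifted.
- carton_center (a point): Centre of a small carton, 90 by 60 by 45 mm tall, loose. Not to be shifted.
Things that resemble listed ones, but are neither listed nor needed, are in the scene too. Leave any pink look-alike of the part that bears lamp_center alone.

How it is judged:
By the outcome, as a careful person would: the job done as asked, in the order asked, and still so for the second after the job is handed in, with the robot touching nothing.
It also fails if it takes over 69 s, if anything falls off the work surface, if the arm or the gripper's body presses on something with over 40 N, if the wrist force passes 120 N, or if a joint passes its speed limit or range.

## Working session

There is one attempt and no reset: what is moved stays moved. The work goes in short steps, Python scripts to look and compute and a shell command to move; the robot and the scene stay as the last step left them, time stands still between calls to the robot, and variables do not carry over. Pictures are saved under pics/ and viewed, at most 12 in all, crops included, and the job is handed in when it is done.

```bash
mkdir -p pics
cat > h.py <<'E'
import numpy as np, cv2
from workcell import bot
from scipy.spatial.transform import Rotation as R
def snap(n,f):
    c=bot.camera(n); cv2.imwrite(f'pics/{f}.png',c['pixels'][:,:,::-1]); np.savez(f'pics/{f}.npz',**{k:np.array(v) for k,v in c.items()}); return c
def load(f): return dict(np.load(f'pics/{f}.npz'))
def ray(c,u,v):
    d=np.linalg.inv(c['mtx'])@[u,v,1]; d=np.array([d[0],-d[1],-d[2]])
    T=c['cam_to_world']; d=T[:3,:3]@d; return T[:3,3],d/np.linalg.norm(d)
def onz(c,u,v,z):
    o,d=ray(c,u,v); return o+d*(z-o[2])/d[2]
def tri(c1,p1,c2,p2):
    o1,d1=ray(c1,*p1);o2,d2=ray(c2,*p2)
    s=np.linalg.lstsq(np.c_[d1,-d2],o2-o1,rcond=None)[0]
    a=o1+s[0]*d1;b=o2+s[1]*d2; return (a+b)/2,np.linalg.norm(a-b)
def proj(c,p):
    T=c['cam_to_world']; q=T[:3,:3].T@(np.array(p)-T[:3,3]); q=c['mtx']@[q[0],-q[1],-q[2]]; return q[:2]/q[2]
E
python3 - <<'E'
from h import *
np.set_printoptions(precision=4,suppress=True)
for n in('side','top'):
    c=snap(n,n+'0'); print(n,c.keys(),c['mtx'],c['cam_to_world'])
print(bot.get_obs())
a=cv2.imread('pics/side0.png');b=cv2.imread('pics/top0.png')
E
```

```text
side dict_keys(['pixels', 'mtx', 'cam_to_world']) [[513.6688   0.     321.8712]
 [  0.     513.6688 199.7448]
 [  0.       0.       1.    ]] [[ 0.7689  0.4321 -0.4712 -0.0662]
 [-0.6393  0.5109 -0.5747 -0.7409]
 [-0.0076  0.7431  0.6691  1.0552]
 [ 0.      0.      0.      1.    ]]
top dict_keys(['pixels', 'mtx', 'cam_to_world']) [[413.9413   0.     319.6999]
 [  0.     413.9413 196.602 ]
 [  0.       0.       1.    ]] [[-0.0212  0.9864 -0.1631  0.3718]
 [-0.9998 -0.0218 -0.002   0.0124]
 [-0.0055  0.163   0.9866  1.316 ]
 [ 0.      0.      0.      1.    ]]
{'clock': 0.1, 'joint_pos': array([ 1.289 ,  0.2413,  0.0039,  1.3352, -0.    ,  1.5708]), 'joint_vel': array([-0.0006, -0.0004,  0.003 ,  0.0005, -0.001 ,  0.0024]), 'tau': array([ -0.0002, -37.3137,  25.3011,   0.0109,   0.    ,  -0.    ]), 'eef_pos': array([0.1389, 0.4798, 0.2555]), 'tool_rot': array([ 0.1405,  0.9901, -0.0009, -0.0001]), 'ft_force': array([0.3499, 1.3332, 0.0529]), 'ft_torque': array([-0.0048, -0.0375, -0.0082]), 'grasp_force': 0.0, 'grip_width': 0.08530838937780993}
```

View pics/side0.png

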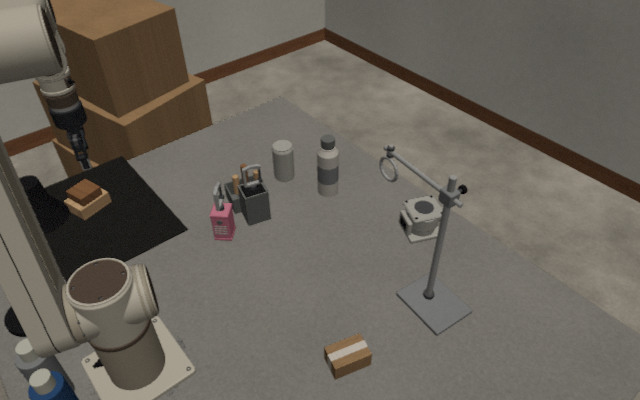

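View pics/top0.png

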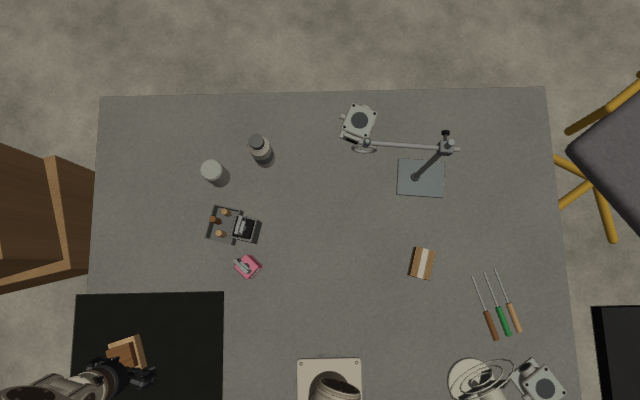

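The side view shows a hook out of the grey organiser at about (252,180), the pink look-alike at (222,220), the ring at (389,168), the post at (440,240), the cylinder at (422,215), the cans at (283,160) and (328,165), and the carton at (348,355). In the top view they are: organiser lamp (245,228), pink (248,266), ring (363,145), carton (422,263). 

Lamp candidates are the hook in the organiser well, side (252,180) / top (245,228), and the pink block, side (222,220) / top (248,266). I choose the one in the well and check it in a close crop.

Run:
```python
from h import *
a=cv2.imread('pics/side0.png');b=cv2.imread('pics/top0.png')
r=lambda i,x,y,w,h,s:cv2.resize(i[y:y+h,x:x+w],(w*s,h*s),interpolation=cv2.INTER_CUBIC)
A=r(a,205,155,80,90,5);B=r(b,200,195,80,90,5)
C=r(a,370,140,100,50,4);D=r(b,345,120,100,50,4)
top=np.hstack([A,B])[:450]; cv2.imwrite('pics/crop1.png',np.vstack([cv2.resize(top,(800,450))[:400],np.hstack([C,D])]))
```

```text
(no output)
```

View pics/crop1.png

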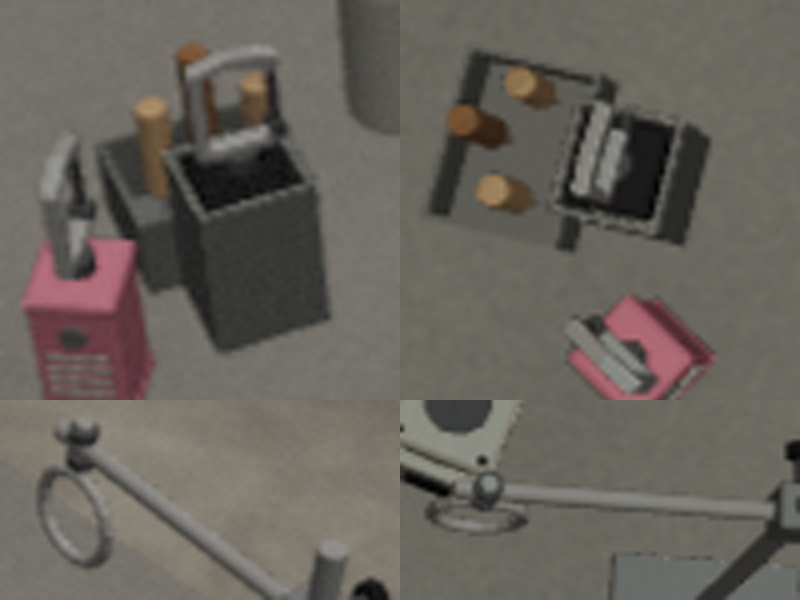

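The crop confirms that the black lamp's hook stands out of the organiser well. Its thick spine is at side (246,175), its bow top at side (252,167), and its gate on the far right, at +x. The pink one is the decoy. The ring shows as an ellipse in both views.

Run:
```python
from h import *
np.set_printoptions(precision=4,suppress=True)
s=load('side0');t=load('top0')
S=lambda x,y:(205+x/5-.4,155+y/5-.4); T=lambda x,y:(200+(x-400)/5-.4,195+y/5-.4)
print('bow',tri(s,S(233,60),t,T(595,147)))
P=[onz(t,*T(*p),.106) for p in[(580,105),(688,120),(665,232),(555,205)]]
P=np.array(P);print('rim',P,P.mean(0)); 
for i in range(4): d=P[(i+1)%4]-P[i];print(np.linalg.norm(d),np.degrees(np.arctan2(d[1],d[0])))
# rim side
print('rim side',[onz(s,*S(*p),.106) for p in[(165,153),(285,135),(315,178),(205,213)]])
a,b=onz(t,*T(608,100),.186),onz(t,*T(580,190),.186);d=a-b
print('hook yaw',np.degrees(np.arctan2(d[1],d[0])),np.linalg.norm(d))
S2=lambda x,y:(370+x/4-.4,140+(y-400)/4-.4); T2=lambda x,y:(345+(x-400)/4-.4,120+(y-400)/4-.4)
# ellipse centres of ring
print('ring c',tri(s,S2(74,518),t,T2(477,514)))
a,b=onz(t,*T2(427,513),.293),onz(t,*T2(527,519),.293);d=b-a;print('ring ends',a,b,np.linalg.norm(d),'yaw x',np.degrees(np.arctan2(d[1],d[0]))+90)
print('ring low', tri(s,S2(92,565),t,T2(477,531)))
for n,u,v,z in[('pink',248,266,.1),('drink',212,171,.122),('spray',258,145,.2),('carton',422,263,.045),('cyl',358,121,.088),('foot',420,178,.01)]: print(n,onz(t,u,v,z))
# sub-pixel crops of ring for refinement
g=s['pixels'].mean(2)[158:186,376:404];g2=t['pixels'].mean(2)[138:158,348:382]
up=lambda g,k:cv2.resize(cv2.normalize(g,None,0,255,cv2.NORM_MINMAX).astype('u1'),None,fx=k,fy=k,interpolation=cv2.INTER_CUBIC)
A=up(g,14);B=up(g2,11);H=np.zeros((400,800),'u1');H[:392,:392]=A;H[:220,400:774]=B;cv2.imwrite('pics/ring1.png',H)
```

```text
bow (array([0.4879, 0.2393, 0.1814]), np.float64(0.000118177769680904))
rim [[0.5206 0.2636 0.106 ]
 [0.5103 0.1999 0.106 ]
 [0.445  0.2131 0.106 ]
 [0.4621 0.2775 0.106 ]] [0.4845 0.2385 0.106 ]
0.06447879056658463 -99.16031998612274
0.06662500474267988 168.583254824713
0.06661639033260149 75.1278557162841
0.06010681540416737 -13.386976788998307
rim side [array([0.4581, 0.2776, 0.106 ]), array([0.5197, 0.2465, 0.106 ]), array([0.511 , 0.2043, 0.106 ]), array([0.447 , 0.2195, 0.106 ])]
hook yaw -16.782928210337666 0.051339804800577024
ring c (array([ 0.6645, -0.101 ,  0.289 ]), np.float64(0.0012831071108828078))
ring ends [ 0.6652 -0.069   0.293 ] [ 0.6598 -0.1326  0.293 ] 0.0638307853472696 yaw x -4.859136632072747
ring low (array([ 0.6683, -0.1081,  0.2529]), np.float64(0.010856924607283255))
pink [0.3734 0.2271 0.1   ]
drink [0.6529 0.3317 0.122 ]
spray [0.7061 0.1838 0.2   ]
carton [ 0.3713 -0.2904  0.045 ]
cyl [ 0.8095 -0.1088  0.088 ]
foot [ 0.6412 -0.3089  0.01  ]
```

View pics/ring1.png

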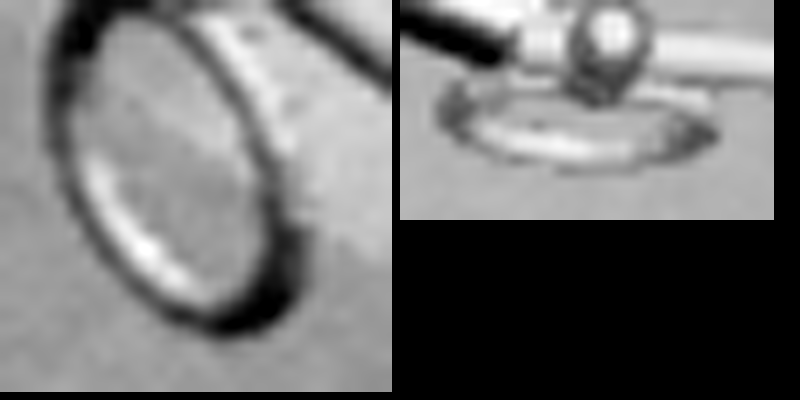

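The ring is clear in both views, with ellipse ends in the top view at (352,147.5) and (376,150). That puts its centre near (0.664,-0.101) with a yaw of about -6°. Next I move over the hook with the fingers partly open.

```bash
cat >> h.py <<'E'
def go(pos,rot):  # target TCP pose -> normalised row numbers
    o=bot.get_obs(); A=R.from_quat(o['tool_rot'])
    t=A.inv().apply(np.array(pos)-o['eef_pos'])/.5; w=(A.inv()*rot).as_rotvec()/np.pi
    return np.round(np.r_[t,w],4)
def tool(yaw,tilt):  # tool z along heading yaw (deg), tilt deg below horizontal, tool y horizontal (heading+90)
    z=np.array([np.cos(np.radians(tilt))*np.cos(np.radians(yaw)),np.cos(np.radians(tilt))*np.sin(np.radians(yaw)),-np.sin(np.radians(tilt))])
    y=np.array([-np.sin(np.radians(yaw)),np.cos(np.radians(yaw)),0]); return R.from_matrix(np.c_[np.cross(y,z),y,z])
E
python3 -m pendant '[-0.4,-0.13,0,0,0,-0.009,0.45, -0.79,-0.27,0,0,0,-0.009,0.45, -0.79,-0.27,0,0,0,-0.009,0.45, -0.79,-0.27,0,0,0,-0.009,0.45, -0.79,-0.27,0,0,0,-0.009,0.45, -0.79,-0.27,0,0,0,-0.009,0.45, -0.79,-0.27,0,0,0,-0.009,0.45, -0.79,-0.27,0,0,0,-0.009,0.45, -0.79,-0.27,0,0,0,-0.009,0.45, -0.79,-0.27,0,0,0,-0.009,0.45]'
python3 - <<'E'
from h import *
print(bot.get_obs()); print(go([.481,.24,.182],tool(-14.5,90)))
E
```

```text
clock: 0.93
eef_pos: [0.4815, 0.2395, 0.2559]
tool_rot: [0.127, 0.992, -0.0, -0.0]
ft_force: [-0.5, 1.8, 0.0]
grip_width: 0.0383
grasp_force: 0.0
{'clock': 0.9333, 'joint_pos': array([4.61531686e-01, 3.16510922e-01, 1.06782268e-01, 1.36182505e+00,
       1.35699425e-04, 7.15243477e-01]), 'joint_vel': array([-0.83974923,  0.45377023,  0.62706341,  0.16367454,  0.00640079,
       -0.83434907]), 'tau': array([  1.52908355, -43.58568907,  23.23848009,   0.10937796,
        -0.1602199 ,   0.66674044]), 'eef_pos': array([0.48146213, 0.2395012 , 0.25593388]), 'tool_rot': array([ 1.26515949e-01,  9.91964499e-01, -1.53739509e-04, -3.52664234e-04]), 'ft_force': array([-0.51783436,  1.77328603,  0.01933794]), 'ft_torque': array([ 0.02673399, -0.03220593, -0.04315501]), 'grasp_force': 0.0, 'grip_width': 0.038321018048183955}
[ 1.000e-03  8.000e-04  1.479e-01 -1.000e-04 -2.000e-04 -2.000e-04]
```

```bash
python3 -m pendant '[0,0,0.03,0,0,0,0.45, 0,0,0.08,0,0,0,0.45, 0,0,0.12,0,0,0,0.45, 0,0,0.148,0,0,0,0.45, 0,0,0.148,0,0,0,0.45, 0,0,0.148,0,0,0,0.25, 0,0,0.148,0,0,0,0, 0,0,0.148,0,0,0,0, 0,0,0.148,0,0,0,0, 0,0,0.148,0,0,0,0]'
python3 - <<'E'
from h import *
s=snap('side','s1');t=snap('top','t1')
r=lambda i,x,y,w,h,k:cv2.resize(i[y:y+h,x:x+w,::-1],(w*k,h*k),interpolation=cv2.INTER_CUBIC)
cv2.imwrite('pics/c2.png',np.hstack([r(s['pixels'],200,120,100,120,4),r(t['pixels'],190,170,100,120,4)]))
E
```

```text
clock: 1.77
eef_pos: [0.4808, 0.2417, 0.1835]
tool_rot: [0.126, 0.992, 0.001, 0.001]
ft_force: [-0.1, 0.2, 1.2]
grip_width: 0.0088
grasp_force: 58.8
```

View pics/c2.png

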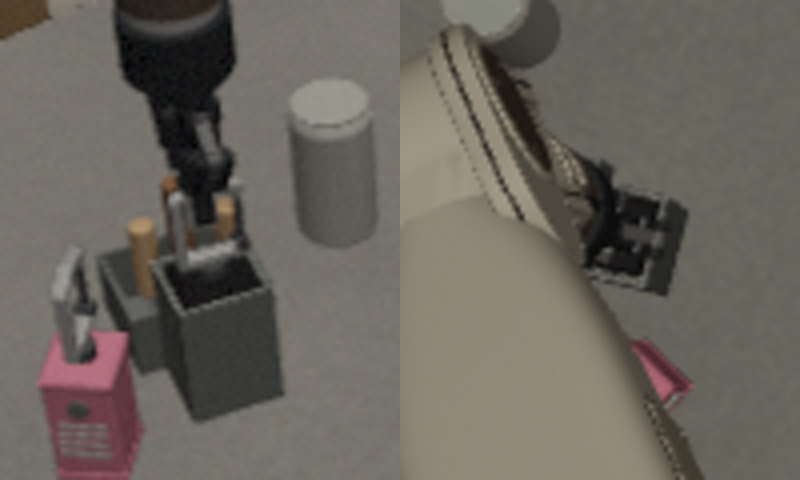

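The fingers hold the bow, side about (251,170), with the spine visible to their left. Next is a straight lift, slow at first.

```bash
python3 -m pendant '[0,0,-0.01,0,0,0,0, 0,0,-0.02,0,0,0,0, 0,0,-0.035,0,0,0,0, 0,0,-0.05,0,0,0,0, 0,0,-0.065,0,0,0,0, 0,0,-0.08,0,0,0,0, 0,0,-0.1,0,0,0,0, 0,0,-0.12,0,0,0,0, 0,0,-0.14,0,0,0,0, 0,0,-0.15,0,0,0,0]'
python3 -m pendant '[0,0,-0.015,0,0,0,0, 0,0,-0.03,0,0,0,0, 0,0,-0.045,0,0,0,0, 0,0,-0.06,0,0,0,0, 0,0,-0.075,0,0,0,0, 0,0,-0.09,0,0,0,0, 0,0,-0.105,0,0,0,0, 0,0,-0.115,0,0,0,0, 0,0,-0.12,0,0,0,0, 0,0,-0.12,0,0,0,0]'
python3 - <<'E'
from h import *
s=snap('side','s2');t=snap('top','t2')
r=lambda i,x,y,w,h,k:cv2.resize(i[y:y+h,x:x+w,::-1],(w*k,h*k),interpolation=cv2.INTER_CUBIC)
cv2.imwrite('pics/c3.png',np.hstack([r(s['pixels'],200,90,100,140,4),r(t['pixels'],180,150,100,140,4)]))
E
```

```text
clock: 2.7
eef_pos: [0.4809, 0.2415, 0.2595]
tool_rot: [0.126, 0.992, 0.001, 0.001]
ft_force: [0.0, 0.1, -3.9]
grip_width: 0.009
grasp_force: 58.5
clock: 3.53
eef_pos: [0.4806, 0.2414, 0.3181]
tool_rot: [0.126, 0.992, 0.0, 0.001]
ft_force: [-0.1, 0.2, -3.0]
grip_width: 0.0087
grasp_force: 58.5
```

View pics/c3.png

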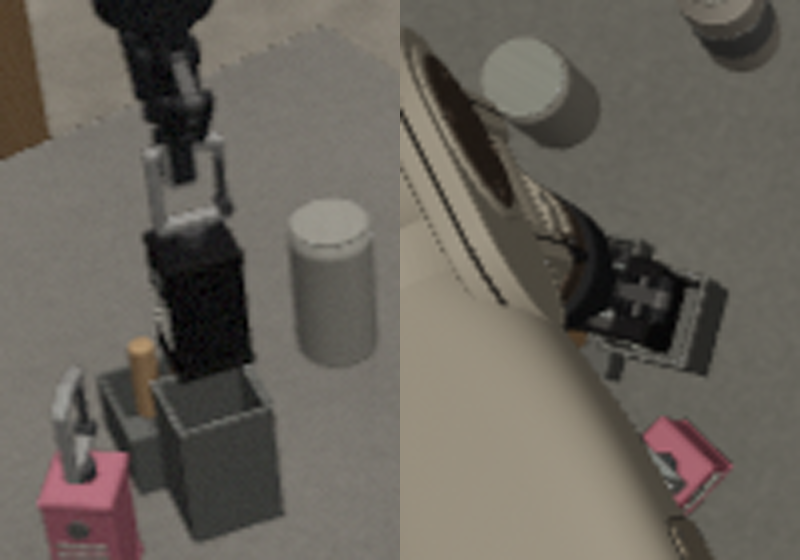

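The lamp hangs upright from the fingers, its body at side (252,167), and is clear of the well. I carry it over free bench to (0.535, 0.03).

Run:
```python
from h import *
print(go([.535,.03,.318],tool(0,90)))
```

```text
[-2.120e-01 -3.813e-01 -1.900e-03 -1.000e-04 -1.000e-04 -8.070e-02]
```

```bash
python3 -m pendant '[-0.01,-0.02,0,0,0,-0.004,0, -0.03,-0.055,0,0,0,-0.012,0, -0.06,-0.11,0,0,0,-0.023,0, -0.09,-0.165,0,0,0,-0.034,0, -0.12,-0.22,0,0,0,-0.046,0, -0.15,-0.275,0,0,0,-0.057,0, -0.18,-0.325,0,0,0,-0.068,0, -0.2,-0.36,0,0,0,-0.076,0, -0.21,-0.375,0,0,0,-0.08,0, -0.212,-0.381,0,0,0,-0.081,0]'
python3 -m pendant '[0,0,0.02,0,0,0,0, 0,0,0.05,0,0,0,0, 0,0,0.08,0,0,0,0, 0,0,0.11,0,0,0,0, 0,0,0.14,0,0,0,0, 0,0,0.17,0,0,0,0, 0,0,0.2,0,0,0,0, 0,0,0.22,0,0,0,0, 0,0,0.23,0,0,0,0, 0,0,0.23,0,0,0,0]'
python3 - <<'E'
from h import *
s=snap('side','s3');t=snap('top','t3')
r=lambda i,x,y,w,h,k:cv2.resize(i[y:y+h,x:x+w,::-1],(w*k,h*k),interpolation=cv2.INTER_CUBIC)
cv2.imwrite('pics/c4.png',np.hstack([r(s['pixels'],250,130,100,140,4),r(t['pixels'],260,140,100,140,4)]))
for z in (0,.1,.118,.18): print(z,proj(s,[.54,.03,z]),proj(t,[.54,.03,z]))
E
```

```text
clock: 4.47
eef_pos: [0.5353, 0.0283, 0.3165]
tool_rot: [0.001, 1.0, -0.0, -0.001]
ft_force: [-0.3, -0.7, -3.0]
grip_width: 0.0088
grasp_force: 58.5
clock: 5.3
eef_pos: [0.5342, 0.0306, 0.2009]
tool_rot: [-0.001, 1.0, -0.0, -0.001]
ft_force: [-0.3, 0.3, -2.1]
grip_width: 0.009
grasp_force: 58.5
0 [315.18044438 245.69882894] [315.36100726 211.88897456]
0.1 [314.56863705 220.03992519] [314.8265448  207.62045211]
0.118 [314.4520984  215.15235077] [314.72108111 206.77815887]
0.18 [314.03433857 197.63170549] [314.33284764 203.6775047 ]
```

View pics/c4.png

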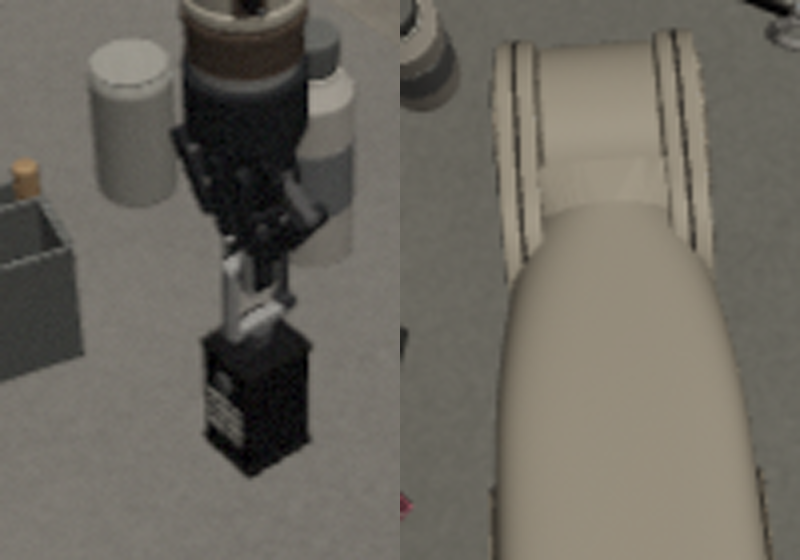

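The lamp is upright, its underside corner at side (313,248), about 25 mm above the bench. I lower it gently and watch the force.

```bash
python3 -m pendant '[0,0,0.008,0,0,0,0, 0,0,0.016,0,0,0,0, 0,0,0.024,0,0,0,0, 0,0,0.03,0,0,0,0, 0,0,0.036,0,0,0,0, 0,0,0.04,0,0,0,0, 0,0,0.043,0,0,0,0, 0,0,0.046,0,0,0,0, 0,0,0.046,0,0,0,0, 0,0,0.046,0,0,0,0]'
```

```text
clock: 6.23
eef_pos: [0.5351, 0.0302, 0.1793]
tool_rot: [-0.0, 1.0, -0.0, -0.0]
ft_force: [-0.2, 0.6, -2.6]
grip_width: 0.0087
grasp_force: 58.5
```

```bash
python3 -m pendant '[0,0,0.001,0,0,0,0, 0,0,0.002,0,0,0,0, 0,0,0.003,0,0,0,0, 0,0,0.004,0,0,0,0, 0,0,0.005,0,0,0,0, 0,0,0.006,0,0,0,0, 0,0,0.007,0,0,0,0, 0,0,0.008,0,0,0,0, 0,0,0.008,0,0,0,0, 0,0,0.008,0,0,0,0]'
```

```text
clock: 7.07
eef_pos: [0.5352, 0.0303, 0.1755]
tool_rot: [-0.001, 1.0, 0.0, 0.0]
ft_force: [-0.8, -0.5, -1.2]
grip_width: 0.0088
grasp_force: 58.7
```

```bash
python3 -m pendant '[0,0,0.001,0,0,0,0, 0,0,0.002,0,0,0,0, 0,0,0.002,0,0,0,0.05, 0,0,0.002,0,0,0,0.15, 0,0,0.002,0,0,0,0.25, 0,0,0.002,0,0,0,0.35, 0,0,0.002,0,0,0,0.35, 0,0,0,0,0,0,0.35, 0,0,-0.02,0,0,0,0.35, 0,0,-0.05,0,0,0,0.35]'
```

```text
clock: 7.9
eef_pos: [0.534, 0.0301, 0.1995]
tool_rot: [-0.0, 1.0, -0.0, -0.002]
ft_force: [-0.2, -0.2, 0.5]
grip_width: 0.03
grasp_force: 0.0
```

```bash
python3 -m pendant '[0,0,-0.05,0,0,0,0.4, 0,0,-0.1,0,0,0,0.6, 0.05,0,-0.15,0,0,0,1, 0.12,0,-0.2,0,0,0,1, 0.2,0,-0.2,0,0,0,1, 0.28,0,-0.2,0,0,0,1, 0.32,0,-0.2,0,0,0,1, 0.32,0,-0.2,0,0,0,1, 0.32,0,-0.2,0,0,0,1, 0.32,0,-0.2,0,0,0,1]'
python3 - <<'E'
from h import *
np.set_printoptions(precision=4,suppress=True)
s=snap('side','s4');t=snap('top','t4')
r=lambda i,x,y,w,h,k:cv2.resize(i[y:y+h,x:x+w,::-1],(w*k,h*k),interpolation=cv2.INTER_CUBIC)
cv2.imwrite('pics/c5.png',np.hstack([r(s['pixels'],270,160,80,100,5),r(t['pixels'],275,160,80,100,5)]))
print(bot.get_obs()['joint_pos'],bot.get_obs()['eef_pos'])
for tl in (20,): print(go([.40,.03,.20],tool(0,tl)))
E
```

```text
clock: 8.73
eef_pos: [0.376, 0.0301, 0.3012]
tool_rot: [-0.0, 1.0, 0.0, 0.001]
ft_force: [0.9, 0.8, -0.3]
grip_width: 0.0857
grasp_force: 0.0
[ 0.0798 -0.0215 -0.179   1.4126 -0.      0.079 ] [0.3763 0.0301 0.3005]
[-0.0474 -0.0003  0.201   0.0002 -0.3887  0.0002]
```

View pics/c5.png

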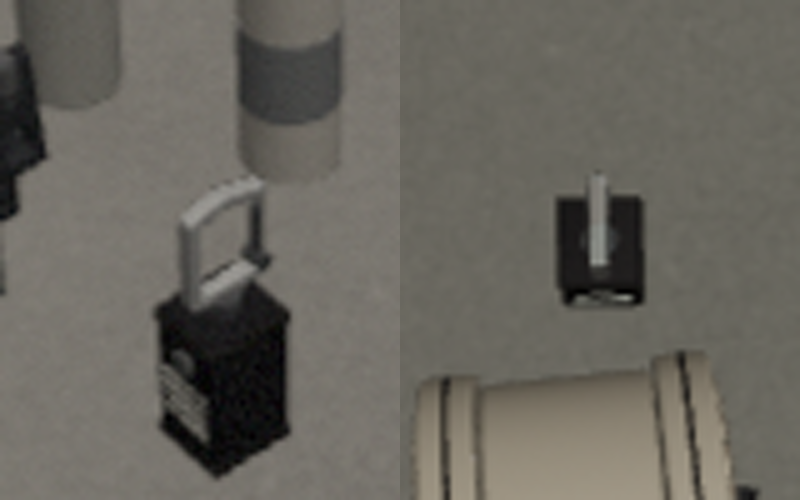

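The lamp stands upright by itself at about (0.539, 0.030), squared to the world axes and with its gate at +x. The hook is free. Now I tilt the tool to 20° below horizontal behind the lamp.

```bash
python3 - <<'E'
from h import *
print(go([.43,.03,.17],tool(0,20)))
E
python3 -m pendant '[-0.01,0,0.02,0,-0.039,0,1, -0.02,0,0.04,0,-0.078,0,1, -0.03,0,0.07,0,-0.117,0,1, -0.045,0,0.1,0,-0.156,0,1, -0.06,0,0.13,0,-0.195,0,1, -0.07,0,0.16,0,-0.234,0,1, -0.08,0,0.19,0,-0.273,0,1, -0.09,0,0.22,0,-0.312,0,1, -0.1,0,0.25,0,-0.351,0,1, -0.108,0,0.26,0,-0.389,0,1]'
python3 - <<'E'
from h import *
np.set_printoptions(precision=4,suppress=True)
print(bot.get_obs()['joint_pos'],go([.44,.03,.085],tool(0,20)),go([.44,.03,.06],tool(0,20)))
E
```

```text
[-1.073e-01 -3.000e-04  2.611e-01  2.000e-04 -3.887e-01  2.000e-04]
clock: 9.67
eef_pos: [0.4675, 0.0389, 0.2167]
tool_rot: [0.003, 0.881, -0.005, 0.474]
ft_force: [0.8, -0.2, 1.4]
grip_width: 0.0851
grasp_force: 0.0
[ 0.1769 -0.2054 -1.086  -0.288  -0.1585  0.0987] [ 0.2501 -0.0168  0.0996 -0.0036 -0.0748  0.0003] [ 0.2918 -0.0165  0.1272 -0.0036 -0.0748  0.0003]
```

Run:
```python
from h import *
from scipy.optimize import least_squares
np.set_printoptions(precision=4,suppress=True)
o=bot.get_obs();q=o['joint_pos'];p=o['eef_pos'];print(q,p,o['joint_vel'])
D=[(.2413,.0039,1.3352,.4997,.2555),(.3165,.1068,1.3618,.5378,.2559),(-.0215,-.179,1.4126,.3775,.3005)]
print([sum(d[:3]) for d in D])
def f(q2,q3,q4,P):
    r0,h,L1,L2,e,L3=P;a=q2+q3;s=a+q4
    return np.array([r0+L1*np.sin(q2)+L2*np.cos(a)+e*np.sin(a)+L3*np.cos(s),h+L1*np.cos(q2)-L2*np.sin(a)+e*np.cos(a)-L3*np.sin(s)])
# q5!=0 in last reading: wrist centre approx by tool axis
Rz=R.from_quat(o['tool_rot']).as_matrix()[:,2]
def res(P):
    out=[f(*d[:3],P)-d[3:] for d in D]
    w=f(q[1],q[2],0,np.r_[P[:5],0]); W=np.r_[w[0]*np.cos(q[0]),w[0]*np.sin(q[0]),w[1]]
    return np.r_[np.concatenate(out),W+P[5]*Rz-p,1e-3*(P-[0,.3,.3,.3,0,.2])]
F=least_squares(res,[0,.3,.3,.3,0,.2]);P=F.x;print(P,res(P)[:9]);np.save('P.npy',P)
for r,z in[(.44,.06),(.48,.06),(.531,.052),(.531,.10),(.531,.2),(.531,.23),(.6,.16),(.65,.14),(.66,.16)]:
  for tl in(15,20,30,40):
    s=np.radians(tl)
    g=least_squares(lambda x:f(x[0],x[1],s-x[0]-x[1],P)-[r,z],[.3,-.3]); x=g.x
    print(r,z,tl,x,s-x.sum(),'ok' if g.cost<1e-8 and -1.05<x[0]<1.87 and -1.09<x[1]<1.28 and -1.99<s-x.sum()<2.15 else 'NO')
```

```text
[ 0.1769 -0.2054 -1.086  -0.288  -0.1585  0.0987] [0.4675 0.0389 0.2167] [ 0.2255  0.5467 -0.0157 -1.2595 -0.3347  0.0375]
[1.5804, 1.7851, 1.2121000000000002]
[ 0.4332 -0.2972  0.8494 -0.1363  0.058   0.3487] [ 0.015   0.0127 -0.0148  0.0222  0.0147 -0.0453 -0.0127 -0.0135  0.0103]
0.44 0.06 15 [-0.6355 -1.9734] 2.870708480381556 NO
0.44 0.06 20 [-0.5927 -1.9735] 2.9151854248765026 NO
0.44 0.06 30 [-0.5069 -1.9735] 3.0039487876871003 NO
0.44 0.06 40 [-0.421  -1.9735] 3.092568865888399 NO
0.48 0.06 15 [-0.5751 -1.9734] 2.810292708456253 NO
0.48 0.06 20 [-0.5326 -1.9734] 2.8551404952332877 NO
0.48 0.06 30 [-0.4475 -1.9735] 2.944612727519845 NO
0.48 0.06 40 [-0.3622 -1.9735] 3.033813345748854 NO
0.531 0.052 15 [-0.4981 -1.9735] 2.7333833464523454 NO
0.531 0.052 20 [-0.4561 -1.9734] 2.7786517741587575 NO
0.531 0.052 30 [-0.3718 -1.9734] 2.8688564984359504 NO
0.531 0.052 40 [-0.2871 -1.9735] 2.958698629622297 NO
0.531 0.1 15 [-0.4559 -1.9735] 2.6911228907994675 NO
0.531 0.1 20 [-0.4187 -1.9735] 2.741258121183808 NO
0.531 0.1 30 [-0.3431 -1.9735] 2.840131757078653 NO
0.531 0.1 40 [-0.266 
[... 385 characters left out ...]
081161974346664 NO
0.531 0.23 40 [-0.0667 -1.0424] 1.8072930291399998 ok
0.6 0.16 15 [-0.3011 -1.9735] 2.536375780845015 NO
0.6 0.16 20 [-0.2721 -1.9735] 2.5946472553279785 NO
0.6 0.16 30 [-0.2108 -1.9735] 2.707887295069213 NO
0.6 0.16 40 [-0.1461 -1.9735] 2.817738703904449 NO
0.65 0.14 15 [-0.2237 -1.9735] 2.4589922651265224 NO
0.65 0.14 20 [-0.1966 -1.9735] 2.5191636557785286 NO
0.65 0.14 30 [-0.1384 -1.9735] 2.635418931967067 NO
0.65 0.14 40 [-0.0759 -1.9735] 2.7475105580839196 NO
0.66 0.16 15 [-0.1983 -1.9734] 2.4335110415445307 NO
0.66 0.16 20 [-0.1732 -1.9735] 2.4957236037501973 NO
0.66 0.16 30 [-0.1184 -1.9735] 2.6155109664476717 NO
0.66 0.16 40 [-0.0591 -1.9735] 2.7306507620564813 NO
```

```bash
cat > k.py <<'E'
from h import *
from scipy.optimize import least_squares
np.set_printoptions(precision=4,suppress=True)
def f(q2,q3,q4,P):
    r0,h,L1,L2,e,L3=P;a=q2-q3;s=a+q4
    return np.array([r0+L1*np.sin(q2)+L2*np.cos(a)+e*np.sin(a)+L3*np.cos(s),h+L1*np.cos(q2)-L2*np.sin(a)+e*np.cos(a)-L3*np.sin(s)])
def ik(r,z,tl,P,x0=(.3,-.3)):
    s=np.radians(tl); g=least_squares(lambda x:f(x[0],x[1],s-x[0]+x[1],P)-[r,z],x0); x=g.x;q4=s-x[0]+x[1]
    return np.r_[x,q4], bool(g.cost<1e-8 and -1.05<x[0]<1.87 and -1.09<x[1]<1.28 and -1.99<q4<2.15)
E
python3 - <<'E'
from k import *
o=bot.get_obs();q=o['joint_pos'];p=o['eef_pos']
D=[(.2413,.0039,1.3352,.4997,.2555),(.3165,.1068,1.3618,.5378,.2559),(-.0215,-.179,1.4126,.3775,.3005)]
Rz=R.from_quat(o['tool_rot']).as_matrix()[:,2]
def res(P):
    out=[f(*d[:3],P)-d[3:] for d in D]
    w=f(q[1],q[2],0,np.r_[P[:5],0]); W=np.r_[w[0]*np.cos(q[0]),w[0]*np.sin(q[0]),w[1]]
    return np.r_[np.concatenate(out),W+P[5]*Rz-p,1e-3*(P-[0,.3,.3,.3,0,.2])]
P=least_squares(res,[0,.3,.3,.3,0,.2]).x;print(P,res(P)[:9]);np.save('P.npy',P)
for r,z in[(.44,.06),(.48,.06),(.531,.052),(.531,.10),(.531,.2),(.531,.23),(.6,.16),(.65,.14),(.66,.16)]:
  print(r,z,[(tl,*ik(r,z,tl,P)) for tl in(10,20,30)])
E
```

```text
[0.088  0.0947 0.4793 0.2928 0.0636 0.2944] [ 0.0019  0.0032 -0.0012  0.0012 -0.0004 -0.0041  0.0002 -0.0025 -0.0004]
0.44 0.06 [(10, array([ 1.3128, -1.7845, -2.9228]), False), (20, array([ 0.852 , -1.7845, -2.2875]), False), (30, array([ 0.7121, -1.7845, -1.973 ]), False)]
0.48 0.06 [(10, array([ 1.4118, -1.7845, -3.0218]), False), (20, array([ 1.0516, -1.7845, -2.487 ]), False), (30, array([ 0.8837, -1.7845, -2.1447]), False)]
0.531 0.052 [(10, array([ 1.5162, -1.7845, -3.1262]), False), (20, array([ 1.2357, -1.7845, -2.6712]), False), (30, array([ 0.6202, -1.4713, -1.5679]), False)]
0.531 0.1 [(10, array([ 1.218 , -1.7845, -2.828 ]), False), (20, array([ 0.6739, -1.5697, -1.8945]), False), (30, array([ 0.3457, -1.3532, -1.1754]), False)]
0.531 0.2 [(10, array([ 0.3136, -1.4535, -1.5926]), False), (20, array([ 0.0838, -1.2658, -1.0005]), False), (30, array([-0.0161, -1.0886, -0.5489]), True)]
0.531 0.23 [(10, array([ 0.1463, -1.3568, -1.3286]), False), (20, array([-0.0177, -1.1792, -0.8124]), False), (30, array([-0.0818, -1.0055, -0.4001]), True)]
0.6 0.16 [(10, array([ 0.5219, -1.319 , -1.6664]), False), (20, array([ 0.3257, -1.1817, -1.1583]), False), (30, array([ 0.2132, -1.0252, -0.7148]), True)]
0.65 0.14 [(10, array([ 0.5986, -1.1793, -1.6034]), False), (20, array([ 0.4379, -1.0691, -1.158 ]), True), (30, array([ 0.3363, -0.9283, -0.741 ]), True)]
0.66 0.16 [(10, array([ 0.5308, -1.1217, -1.478 ]), False), (20, array([ 0.3899, -1.0073, -1.0481]), True), (30, array([ 0.3055, -0.864 , -0.6458]), True)]
```

Run:
```python
from k import *
P=np.load('P.npy')
for tl in(25,30,35):
  print(tl,[(r,ik(r,.043,tl,P)[0].round(2).tolist(),ik(r,.043,tl,P)[1]) for r in(.56,.6,.62,.64,.66,.68,.7)])
print([(r,z,ik(r,z,30,P)) for r,z in((.6,.17),(.62,.155),(.66,.14))])
o=bot.get_obs()
print(go([.435,.03,.31],tool(0,75)))
```

```text
25 [(0.56, [0.77, -1.46, -1.8], False), (0.6, [0.71, -1.3, -1.57], False), (0.62, [0.69, -1.23, -1.48], False), (0.64, [0.68, -1.16, -1.41], False), (0.66, [0.68, -1.09, -1.34], False), (0.68, [0.68, -1.03, -1.27], True), (0.7, [0.69, -0.96, -1.21], True)]
30 [(0.56, [0.63, -1.37, -1.48], False), (0.6, [0.6, -1.23, -1.31], False), (0.62, [0.6, -1.16, -1.24], False), (0.64, [0.61, -1.1, -1.18], False), (0.66, [0.61, -1.03, -1.12], True), (0.68, [0.62, -0.97, -1.07], True), (0.7, [0.63, -0.9, -1.02], True)]
35 [(0.56, [0.52, -1.29, -1.19], False), (0.6, [0.52, -1.16, -1.07], False), (0.62, [0.53, -1.09, -1.01], False), (0.64, [0.54, -1.03, -0.96], True), (0.66, [0.56, -0.97, -0.91], True), (0.68, [0.57, -0.9, -0.87], True), (0.7, [0.59, -0.84, -0.82], True)]
[(0.6, 0.17, (array([ 0.188 , -1.0034, -0.6678]), True)), (0.62, 0.155, (array([ 0.2567, -0.9827, -0.7158]), True)), (0.66, 0.14, (array([ 0.3501, -0.8999, -0.7264]), True))]
[-0.1198 -0.0196 -0.1569 -0.0034  0.2307 -0.0014]
```

The wrist cannot get this low at r≈0.53, because q3 is at its limit. The kinematic fit says the body grasp works at r≥0.66. I will take the lamp by its hook again and stand it farther out.

Run:
```python
from h import *
print(go([.43,.03,.31],tool(0,90)))
```

```text
[-0.1143 -0.0197 -0.1652 -0.0032  0.314  -0.0018]
```

```bash
python3 -m pendant '[-0.03,-0.005,-0.04,0,0.03,0,1, -0.06,-0.01,-0.08,0,0.06,0,1, -0.09,-0.015,-0.12,0,0.1,0,1, -0.114,-0.02,-0.165,-0.001,0.14,0,0.8, -0.114,-0.02,-0.165,-0.001,0.18,0,0.6, -0.114,-0.02,-0.165,-0.002,0.22,-0.001,0.45, -0.114,-0.02,-0.165,-0.003,0.26,-0.001,0.45, -0.114,-0.02,-0.165,-0.003,0.295,-0.002,0.45, -0.114,-0.02,-0.165,-0.003,0.314,-0.002,0.45, -0.114,-0.02,-0.165,-0.003,0.314,-0.002,0.45]'
python3 - <<'E'
from h import *
print(go([.535,.0303,.26],tool(0,90)))
E
```

```text
clock: 10.5
eef_pos: [0.4298, 0.0297, 0.31]
tool_rot: [-0.0, 1.0, -0.001, 0.016]
ft_force: [-1.0, -0.3, 0.4]
grip_width: 0.0385
grasp_force: 0.0
[-2.070e-01  1.200e-03  1.066e-01 -4.000e-04  1.020e-02  1.000e-04]
```

```bash
python3 -m pendant '[-0.03,0,0,0,0.01,0,0.45, -0.1,0,0.02,0,0.01,0,0.45, -0.16,0,0.05,0,0.01,0,0.45, -0.2,0,0.09,0,0.01,0,0.45, -0.207,0,0.107,0,0.01,0,0.45, -0.207,0,0.107,0,0.01,0,0.45, -0.207,0.001,0.107,0,0.01,0,0.45, -0.207,0.001,0.107,0,0.01,0,0.45, -0.207,0.001,0.107,0,0.01,0,0.45, -0.207,0.001,0.107,0,0.01,0,0.45]'
python3 - <<'E'
from h import *
print(go([.535,.0303,.1775],tool(0,90)))
E
```

```text
clock: 11.33
eef_pos: [0.5335, 0.0303, 0.2608]
tool_rot: [-0.0, 1.0, -0.001, 0.003]
ft_force: [0.6, 0.5, 0.6]
grip_width: 0.0383
grasp_force: 0.0
[-0.0017  0.0002  0.1665 -0.0004  0.0022  0.0003]
```

```bash
python3 -m pendant '[0,0,0.04,0,0,0,0.45, 0,0,0.09,0,0,0,0.45, 0,0,0.13,0,0,0,0.45, 0,0,0.16,0,0,0,0.45, 0,0,0.166,0,0,0,0.45, 0,0,0.166,0,0,0,0.25, 0,0,0.166,0,0,0,0, 0,0,0.166,0,0,0,0, 0,0,0.166,0,0,0,0, 0,0,0.166,0,0,0,0]'
python3 -m pendant '[0,0,-0.01,0,0,0,0, 0,0,-0.03,0,0,0,0, 0,0,-0.05,0,0,0,0, 0,0,-0.07,0,0,0,0, 0,0,-0.08,0,0,0,0, 0,0,-0.09,0,0,0,0, 0,0,-0.1,0,0,0,0, 0,0,-0.1,0,0,0,0, 0,0,-0.1,0,0,0,0, 0,0,-0.1,0,0,0,0]'
python3 - <<'E'
from h import *
print(bot.get_obs()['eef_pos'],go([.696,.045,.2275],tool(0,90)))
E
```

```text
clock: 12.17
eef_pos: [0.535, 0.0304, 0.1778]
tool_rot: [-0.0, 1.0, -0.0, 0.004]
ft_force: [-1.1, 1.2, 4.8]
grip_width: 0.0088
grasp_force: 59.3
clock: 13.0
eef_pos: [0.5336, 0.0302, 0.2257]
tool_rot: [-0.0, 1.0, -0.001, 0.002]
ft_force: [0.3, 0.1, -3.1]
grip_width: 0.0088
grasp_force: 58.6
[0.53357435 0.03018658 0.22568409] [-3.249e-01  2.940e-02 -2.500e-03 -5.000e-04  1.100e-03  2.000e-04]
```

```bash
python3 -m pendant '[-0.02,0,0,0,0,0,0, -0.06,0.005,0,0,0,0,0, -0.11,0.01,0,0,0,0,0, -0.16,0.015,0,0,0,0,0, -0.21,0.02,0,0,0,0,0, -0.26,0.025,0,0,0,0,0, -0.295,0.028,0,0,0,0,0, -0.318,0.029,-0.001,0,0,0,0, -0.325,0.029,-0.002,0,0.001,0,0, -0.325,0.029,-0.002,0,0.001,0,0]'
python3 -m pendant '[0,0,0.015,0,0,0,0, 0,0,0.035,0,0,0,0, 0,0,0.055,0,0,0,0, 0,0,0.07,0,0,0,0, 0,0,0.08,0,0,0,0, 0,0,0.085,0,0,0,0, 0,0,0.089,0,0,0,0, 0,0,0.092,0,0,0,0, 0,0,0.094,0,0,0,0, 0,0,0.094,0,0,0,0]'
```

```text
clock: 13.83
eef_pos: [0.6966, 0.0448, 0.2261]
tool_rot: [-0.0, 1.0, -0.001, -0.001]
ft_force: [-0.1, 0.7, -3.0]
grip_width: 0.0086
grasp_force: 58.5
clock: 14.67
eef_pos: [0.6965, 0.0447, 0.181]
tool_rot: [-0.0, 1.0, -0.001, 0.001]
ft_force: [0.0, 1.0, -2.7]
grip_width: 0.0086
grasp_force: 58.5
```

```bash
python3 -m pendant '[0,0,0.001,0,0,0,0, 0,0,0.002,0,0,0,0, 0,0,0.003,0,0,0,0, 0,0,0.004,0,0,0,0, 0,0,0.005,0,0,0,0, 0,0,0.006,0,0,0,0, 0,0,0.007,0,0,0,0, 0,0,0.007,0,0,0,0, 0,0,0.007,0,0,0,0, 0,0,0.007,0,0,0,0]'
```

```text
clock: 15.5
eef_pos: [0.6966, 0.0449, 0.1781]
tool_rot: [-0.0, 1.0, -0.001, 0.001]
ft_force: [-0.6, 0.6, 2.7]
grip_width: 0.0087
grasp_force: 59.1
```

Contact is made (the force went from -2.7 to +2.7). I release, rise, and back off.

```bash
python3 -m pendant '[0,0,0,0,0,0,0.05, 0,0,0,0,0,0,0.15, 0,0,0,0,0,0,0.25, 0,0,0,0,0,0,0.35, 0,0,0,0,0,0,0.35, 0,0,-0.03,0,0,0,0.4, 0,0,-0.07,0,0,0,0.4, 0,0,-0.12,0,0,0,0.5, 0,0,-0.18,0,0,0,0.7, 0,0,-0.2,0,0,0,1]'
python3 -m pendant '[0.06,0,0,0,0,0,1, 0.13,0,0,0,-0.02,0,1, 0.2,0,0,0,-0.06,0,1, 0.22,0,0,0,-0.1,0,1, 0.22,0,0,0,-0.14,0,1, 0.22,0,0,0,-0.18,0,1, 0.22,0,0,0,-0.22,0,1, 0.22,0,0,0,-0.26,0,1, 0.22,0,0,0,-0.3,0,1, 0.22,0,0,0,-0.333,0,1]'
python3 - <<'E'
from k import *
s=snap('side','s5');t=snap('top','t5')
o=bot.get_obs();print(o['joint_pos'],o['eef_pos'])
r=lambda i,x,y,w,h,k:cv2.resize(i[y:y+h,x:x+w,::-1],(w*k,h*k),interpolation=cv2.INTER_CUBIC)
cv2.imwrite('pics/c6.png',np.hstack([r(s['pixels'],320,130,80,100,5),r(t['pixels'],270,120,80,100,5)]))
for z in(0,.1,.18): print(proj(s,[.7,.045,z]),proj(t,[.7,.045,z]))
P=np.load('P.npy');
for r,z in((.58,.25),(.6,.2),(.62,.18),(.64,.1),(.66,.1),(.69,.043),(.69,.1),(.69,.2)): print(r,z,ik(r,z,30,P))
E
```

```text
clock: 16.33
eef_pos: [0.6974, 0.0449, 0.2823]
tool_rot: [-0.0, 1.0, -0.001, 0.004]
ft_force: [0.2, -0.0, 1.4]
grip_width: 0.0659
grasp_force: 0.0
clock: 17.17
eef_pos: [0.586, 0.0448, 0.2778]
tool_rot: [-0.001, 0.896, -0.001, 0.443]
ft_force: [0.9, -0.4, -1.4]
grip_width: 0.0851
grasp_force: 0.0
[ 0.1224 -0.0662 -0.7084  0.0322 -0.0969  0.0729] [0.5803 0.0443 0.2685]
[353.9184 217.1812] [309.8143 163.3731]
[355.1274 191.6927] [308.8544 155.3744]
[356.1778 169.5456] [307.9703 148.0078]
0.58 0.25 (array([-0.01  , -0.8552, -0.3216]), True)
0.6 0.2 (array([ 0.1201, -0.9353, -0.5318]), True)
0.62 0.18 (array([ 0.1982, -0.9307, -0.6053]), True)
0.64 0.1 (array([ 0.4296, -1.0238, -0.9298]), True)
0.66 0.1 (array([ 0.4498, -0.9637, -0.8898]), True)
0.69 0.043 (array([ 0.6281, -0.9364, -1.041 ]), True)
0.69 0.1 (array([ 0.4818, -0.8726, -0.8308]), True)
0.69 0.2 (array([ 0.2785, -0.7045, -0.4594]), True)
```

View pics/c6.png

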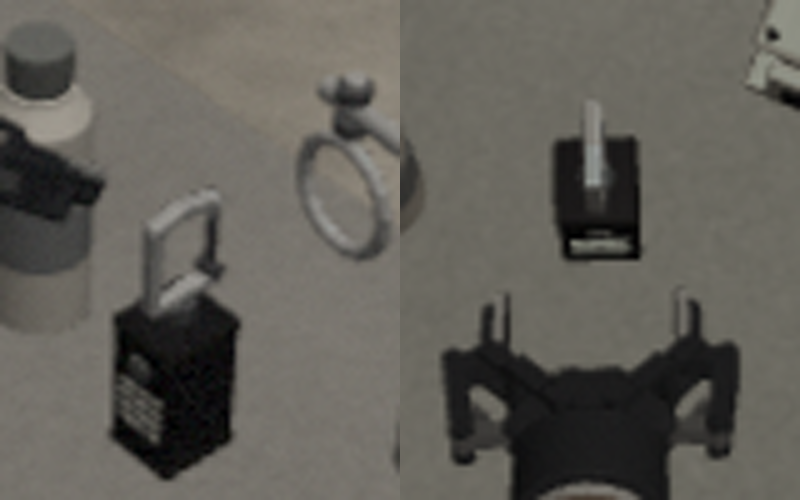

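The lamp stands upright at about (0.699, 0.045) with its hook free, the bow at side (356,170). The open fingers are behind it, centred on its flanks. I approach diagonally at a 30° tilt.

Run:
```python
from h import *
print(go([.635,.0447,.11],tool(0,30)))
```

```text
[ 0.1804  0.0018  0.2827 -0.0003 -0.0468  0.0011]
```

```bash
python3 -m pendant '[0.02,0,0.03,0,-0.01,0,1, 0.05,0,0.08,0,-0.02,0,1, 0.08,0,0.13,0,-0.03,0,1, 0.11,0,0.18,0,-0.04,0,1, 0.14,0,0.22,0,-0.046,0,1, 0.16,0,0.25,0,-0.046,0,1, 0.175,0,0.27,0,-0.046,0,1, 0.18,0.001,0.282,0,-0.046,0,1, 0.18,0.001,0.282,0,-0.046,0,1, 0.18,0.001,0.282,0,-0.046,0,1]'
python3 - <<'E'
from k import *
print(bot.get_obs()['joint_pos'],go([.685,.0447,.045],tool(0,30)))
E
```

```text
clock: 18.1
eef_pos: [0.6454, 0.0453, 0.1195]
tool_rot: [-0.001, 0.864, -0.0, 0.504]
ft_force: [-0.4, -0.4, 0.1]
grip_width: 0.0853
grasp_force: 0.0
[ 0.1121  0.4521 -0.8766 -0.8125 -0.0976  0.0534] [ 0.0909 -0.0011  0.1422 -0.      0.0032  0.0006]
```

```bash
python3 -m pendant '[0.01,0,0.015,0,0,0,1, 0.025,0,0.04,0,0,0,1, 0.04,0,0.065,0,0,0,1, 0.055,0,0.09,0,0,0,1, 0.07,0,0.11,0,0.001,0,1, 0.082,0,0.13,0,0.002,0,1, 0.09,-0.001,0.142,0,0.003,0,1, 0.09,-0.001,0.142,0,0.003,0,1, 0.09,-0.001,0.142,0,0.003,0,1, 0.09,-0.001,0.142,0,0.003,0,1]'
python3 - <<'E'
from k import *
print(bot.get_obs()['joint_pos'],go([.685,.0447,.045],tool(0,30)))
E
```

```text
clock: 18.93
eef_pos: [0.6836, 0.0446, 0.0462]
tool_rot: [-0.001, 0.866, -0.0, 0.501]
ft_force: [-1.4, 0.9, 0.5]
grip_width: 0.0855
grasp_force: 0.0
[ 0.1006  0.6793 -0.7926 -0.9477 -0.0871  0.0484] [0.0007 0.0001 0.0037 0.     0.0005 0.0006]
```

```bash
python3 -m pendant '[0,0,0,0,0,0,0.7, 0,0,0,0,0,0,0.5, 0,0,0,0,0,0,0.3, 0,0,0,0,0,0,0, 0,0,0,0,0,0,0, 0,0,0,0,0,0,0, 0,0,0,0,0,0,0, 0,0,0,0,0,0,0, 0,0,0,0,0,0,0, 0,0,0,0,0,0,0]'
```

```text
clock: 19.77
eef_pos: [0.6833, 0.0447, 0.0457]
tool_rot: [-0.001, 0.866, -0.0, 0.501]
ft_force: [-5.2, -0.1, 5.6]
grip_width: 0.0495
grasp_force: 62.9
```

```bash
python3 -m pendant '[-0.01,0,-0.006,0,0,0,0, -0.03,0,-0.017,0,0,0,0, -0.052,0,-0.03,0,0,0,0, -0.075,0,-0.05,0,0,0,0, -0.095,0,-0.08,0,0,0,0, -0.115,0,-0.12,0,0,0,0, -0.135,0,-0.155,0,0,0,0, -0.147,0,-0.18,0,0,0,0, -0.152,0,-0.192,0,0,0,0, -0.152,0,-0.192,0,0,0,0]'
python3 - <<'E'
from k import *
o=bot.get_obs();print(o['joint_pos'],o['ft_force'])
# lamp centre = TCP + .0157 ahead -> at lamp x .610
c,s_=np.cos(np.radians(-6.5)),np.sin(np.radians(-6.5))
ring=np.array([.664,-.101]);lc=ring-.055*np.array([c,s_]);tcp=lc-.0157*np.array([c,s_])
print(tcp,go([*tcp,.158],tool(-6.5,30)))
E
```

```text
clock: 20.6
eef_pos: [0.6371, 0.0447, 0.1592]
tool_rot: [-0.001, 0.866, -0.001, 0.5]
ft_force: [0.1, -0.7, -2.0]
grip_width: 0.0493
grasp_force: 62.4
[ 0.1124  0.3206 -0.8627 -0.6564 -0.0974  0.0542] [ 0.0863 -0.7051 -2.0293]
[ 0.5938 -0.093 ] [ 0.046  -0.2752 -0.0738  0.0312 -0.0002  0.0188]
```

```bash
python3 -m pendant '[0.015,0,-0.025,0,0,0,0, 0.03,-0.01,-0.05,0.002,0,0.001,0, 0.04,-0.04,-0.065,0.006,0,0.003,0, 0.046,-0.08,-0.073,0.01,0,0.006,0, 0.046,-0.12,-0.074,0.015,0,0.009,0, 0.046,-0.16,-0.074,0.02,0,0.012,0, 0.046,-0.2,-0.074,0.025,0,0.015,0, 0.046,-0.24,-0.074,0.029,0,0.018,0, 0.046,-0.267,-0.074,0.031,0,0.019,0, 0.046,-0.275,-0.074,0.031,0,0.019,0]'
python3 - <<'E'
from k import *
s=snap('side','s6');t=snap('top','t6')
o=bot.get_obs();print(o['joint_pos'],o['eef_pos'],R.from_quat(o['tool_rot']).as_matrix()[:,2])
r=lambda i,x,y,w,h,k:cv2.resize(i[y:y+h,x:x+w,::-1],(w*k,h*k),interpolation=cv2.INTER_CUBIC)
cv2.imwrite('pics/c7.png',np.hstack([r(s['pixels'],340,130,66,100,6),r(t['pixels'],325,115,66,100,6)]))
E
```

```text
clock: 21.43
eef_pos: [0.5943, -0.0948, 0.156]
tool_rot: [0.051, 0.865, -0.029, 0.498]
ft_force: [0.0, -0.8, -2.1]
grip_width: 0.0489
grasp_force: 62.9
[-0.1844  0.2835 -0.9544 -0.711   0.0611 -0.0338] [ 0.5944 -0.0936  0.1563] [ 0.8593 -0.0982 -0.5019]
```

View pics/c7.png

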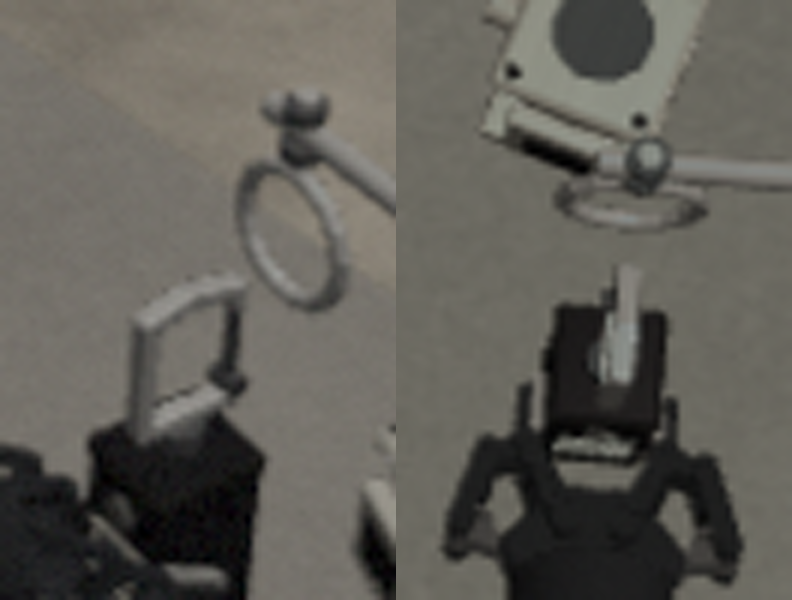

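The lamp hook now faces the ring: nose at side (379.7,177.5), ring ellipse centre at side (389,169) and top (364,149). I measure both by triangulation.

Run:
```python
from k import *
s=load('side0');t=load('top0')
S=lambda x,y:(340+x/6-.42,130+y/6-.42);T=lambda x,y:(325+(x-396)/6-.42,115+y/6-.42)
print('nose top',tri(s,S(240,281),t,T(628,268)))
print('ring c',tri(s,S(293.5,234),t,T(631.5,204)))
o=bot.get_obs();h=np.array([.8593,-.0982])/.865
lc=o['eef_pos'][:2]+.0157*h; und=o['eef_pos'][2]-.0457
print('lamp c pred',lc,'und',und,'nose pred',lc+.020*h,und+.175)
inv=lambda p,f:f
for name,p in[('nose',[*(lc+.022*h),und+.172]),('bowtop',[*(lc-.0*h),und+.18])]:
    a=proj(s,p);b=proj(t,p);print(name,'side crop',(a+.42-[340,130])*6,'top crop',(b+.42-[325,115])*6+[396,0])
for x,y in((.664,-.101),):
  yw=np.radians(-6.5);ey=np.array([-np.sin(yw),np.cos(yw),0])
  th=np.linspace(0,2*np.pi,181)
  for rr in(.025,.033):
    pts=np.array([[x,y,.293]+rr*(np.cos(q)*ey+np.sin(q)*np.array([0,0,1])) for q in th])
    a=np.array([proj(s,p) for p in pts]);b=np.array([proj(t,p) for p in pts])
    a=(a+.42-[340,130])*6;b=(b+.42-[325,115])*6+[396,0]
    print(rr,'side bbox',a.min(0),a.max(0),'top bbox',b.min(0),b.max(0))
```

```text
nose top (array([ 0.6379, -0.0995,  0.2795]), np.float64(0.0005327583143636129))
ring c (array([ 0.6637, -0.1013,  0.2908]), np.float64(0.0009969513010224726))
lamp c pred [ 0.61   -0.0953] und 0.11059346541644202 nose pred [ 0.6299 -0.0976] 0.28559346541644204
nose side crop [227.2389 278.9645] top crop [624.9893 280.5018]
bowtop side crop [183.8163 282.9864] top crop [622.8928 326.2158]
0.025 side bbox [253.3565 169.6555] [333.3272 288.2487] top bbox [573.1197 183.2393] [690.9964 217.5865]
0.033 side bbox [240.9764 150.4746] [346.561  307.0358] top bbox [554.3635 177.4525] [710.0019 222.8088]
```

By measurement the bar lies 153 mm above the lamp's underside, inside the 148-157 window, and sideways it is within 1 mm. I push forward along the heading.

```bash
python3 -m pendant '[-0.005,0,0.009,0,0,0,0, -0.01,0,0.017,0,0,0,0, -0.015,0,0.026,0,0,0,0, -0.02,0,0.035,0,0,0,0, -0.025,0,0.043,0,0,0,0, -0.03,0,0.052,0,0,0,0, -0.034,0,0.059,0,0,0,0, -0.038,0,0.066,0,0,0,0, -0.042,0,0.073,0,0,0,0, -0.042,0,0.073,0,0,0,0]'
python3 -m pendant '[-0.002,0,0.003,0,0,0,0, -0.004,0,0.007,0,0,0,0, -0.006,0,0.01,0,0,0,0, -0.008,0,0.014,0,0,0,0, -0.01,0,0.017,0,0,0,0, -0.012,0,0.021,0,0,0,0, -0.014,0,0.024,0,0,0,0, -0.016,0,0.028,0,0,0,0, -0.016,0,0.028,0,0,0,0, -0.016,0,0.028,0,0,0,0]'
python3 - <<'E'
from k import *
o=bot.get_obs();print(o['joint_pos'],o['eef_pos'],o['ft_force'])
E
```

```text
clock: 22.37
eef_pos: [0.6366, -0.0976, 0.1568]
tool_rot: [0.049, 0.865, -0.028, 0.499]
ft_force: [-3.1, 0.2, -4.8]
grip_width: 0.0491
grasp_force: 62.9
clock: 23.2
eef_pos: [0.6522, -0.0993, 0.1563]
tool_rot: [0.049, 0.865, -0.028, 0.498]
ft_force: [1.0, 0.9, -8.7]
grip_width: 0.0496
grasp_force: 62.8
[-0.1733  0.3521 -0.8144 -0.6398  0.0526 -0.029 ] [ 0.6522 -0.0993  0.1563] [ 1.0231  0.8789 -8.7118]
```

```bash
python3 -m pendant '[-0.001,0,0.002,0,0,0,0, -0.002,0,0.003,0,0,0,0, -0.003,0,0.005,0,0,0,0, -0.003,0,0.005,0,0,0,0, -0.004,0,0.007,0,0,0,0, -0.004,0,0.007,0,0,0,0, -0.005,0,0.009,0,0,0,0, -0.005,0,0.009,0,0,0,0, -0.005,0,0.009,0,0,0,0, -0.005,0,0.009,0,0,0,0]'
python3 - <<'E'
from k import *
s=snap('side','s7');t=snap('top','t7')
print(bot.get_obs()['eef_pos'],bot.get_obs()['ft_force'])
r=lambda i,x,y,w,h,k:cv2.resize(i[y:y+h,x:x+w,::-1],(w*k,h*k),interpolation=cv2.INTER_CUBIC)
cv2.imwrite('pics/c8.png',np.hstack([r(s['pixels'],365,140,50,70,8),r(t['pixels'],340,120,50,70,8)]))
E
```

```text
clock: 24.03
eef_pos: [0.6576, -0.1, 0.1574]
tool_rot: [0.049, 0.865, -0.028, 0.499]
ft_force: [0.2, 0.5, -3.2]
grip_width: 0.0494
grasp_force: 63.3
[ 0.6576 -0.1     0.1573] [ 0.508  -0.3282 -3.2656]
```

View pics/c8.png

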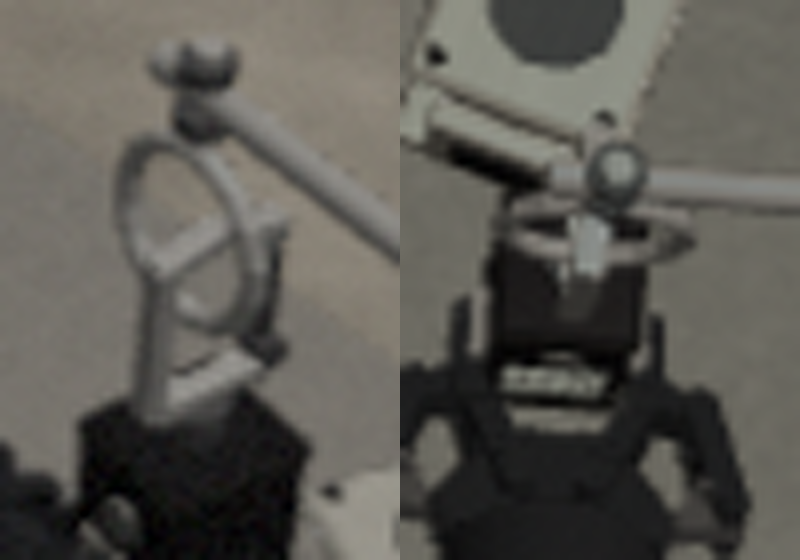

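The load fell back to weight only (-3.2 N). In the picture the ring passes through the hook at side (392,178), and the gate is upright and shut outside it at side (398,175). I go back 9 mm and lower to seat the ring.

```bash
python3 -m pendant '[0.003,0,-0.005,0,0,0,0, 0.006,0,-0.01,0,0,0,0, 0.009,0,-0.0156,0,0,0,0, 0.014,0,-0.013,0,0,0,0, 0.019,0,-0.01,0,0,0,0, 0.024,0,-0.007,0,0,0,0, 0.028,0,-0.005,0,0,0,0, 0.031,0,-0.003,0,0,0,0, 0.031,0,-0.003,0,0,0,0, 0.031,0,-0.003,0,0,0,0]'
python3 - <<'E'
from k import *
o=bot.get_obs();print(o['eef_pos'],o['ft_force'],o['ft_torque'])
E
```

```text
clock: 24.97
eef_pos: [0.6486, -0.0989, 0.1444]
tool_rot: [0.049, 0.865, -0.028, 0.499]
ft_force: [-0.4, 0.0, -3.3]
grip_width: 0.0489
grasp_force: 63.3
[ 0.6486 -0.0989  0.1444] [-0.3838  0.0023 -3.3448] [ 0.1757  1.3892 -0.0082]
```

```bash
python3 -m pendant '[0.001,0,0.0005,0,0,0,0, 0.002,0,0.001,0,0,0,0, 0.003,0,0.0015,0,0,0,0, 0.004,0,0.002,0,0,0,0, 0.005,0,0.003,0,0,0,0, 0.005,0,0.003,0,0,0,0, 0.005,0,0.003,0,0,0,0, 0.005,0,0.003,0,0,0,0, 0.005,0,0.003,0,0,0,0, 0.005,0,0.003,0,0,0,0]'
```

```text
clock: 25.8
eef_pos: [0.6489, -0.0989, 0.1421]
tool_rot: [0.049, 0.864, -0.028, 0.5]
ft_force: [-1.0, 0.0, -0.5]
grip_width: 0.0494
grasp_force: 63.3
```

```bash
python3 -m pendant '[0.001,0,0.0005,0,0,0,0, 0.0017,0,0.001,0,0,0,0, 0.0017,0,0.001,0,0,0,0, 0.0017,0,0.001,0,0,0,0.5, 0.0017,0,0.001,0,0,0,0.58, 0.0017,0,0.001,0,0,0,0.62, 0.0017,0,0.001,0,0,0,0.68, 0.0017,0,0.001,0,0,0,0.75, 0.0017,0,0.001,0,0,0,0.85, 0.0017,0,0.001,0,0,0,1]'
python3 -m pendant '[0,0,0,0,0,0,1, 0,0,0,0,0,0,1, 0,0,0,0,0,0,1, 0,0,-0.01,0,0,0,1, 0,0,-0.03,0,0,0,1, 0,0,-0.05,0,0,0,1, 0,0,-0.08,0,0,0,1, 0,0,-0.11,0,0,0,1, 0,0,-0.14,0,0,0,1, 0,0,-0.16,0,0,0,1]'
python3 - <<'E'
from k import *
s=snap('side','s8');t=snap('top','t8')
print(bot.get_obs()['joint_pos'],bot.get_obs()['ft_force'])
r=lambda i,x,y,w,h,k:cv2.resize(i[y:y+h,x:x+w,::-1],(w*k,h*k),interpolation=cv2.INTER_CUBIC)
cv2.imwrite('pics/c9.png',np.hstack([r(s['pixels'],350,130,80,100,5),r(t['pixels'],325,110,80,100,5)]))
E
```

```text
clock: 26.63
eef_pos: [0.6486, -0.0989, 0.1406]
tool_rot: [0.049, 0.865, -0.028, 0.499]
ft_force: [-0.2, -0.3, -0.9]
grip_width: 0.0826
grasp_force: 0.0
clock: 27.47
eef_pos: [0.5778, -0.0909, 0.1814]
tool_rot: [0.049, 0.865, -0.028, 0.499]
ft_force: [-0.4, -0.5, -0.2]
grip_width: 0.0856
grasp_force: 0.0
[-0.1864  0.1829 -0.9687 -0.6277  0.0638 -0.0355] [0.1401 0.7806 1.5316]
```

View pics/c9.png

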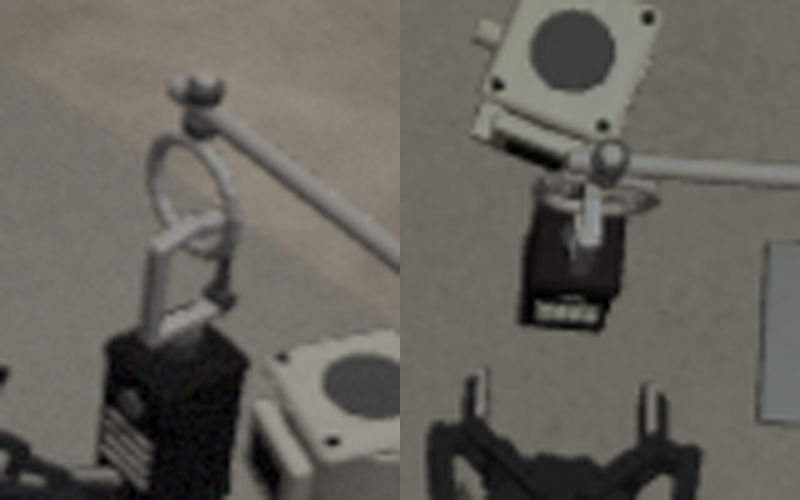

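The lamp hangs upright from the ring, bow at side (389,175), with its gate shut and the gripper clear. I back off and wait, then check stillness by differencing pictures.

```bash
python3 -m pendant '[0,0,-0.02,0,0,0,1, -0.03,0,-0.04,0,0,0,1, -0.06,0,-0.06,0,0,0,1, -0.1,0,-0.08,0,0,0,1, -0.12,0,-0.1,0,0,0,1, -0.12,0,-0.1,0,0,0,1, -0.12,0,-0.1,0,0,0,1, -0.12,0,-0.1,0,0,0,1, -0.12,0,-0.1,0,0,0,1, -0.12,0,-0.1,0,0,0,1]'
for i in 1 2 3 4; do python3 -m pendant '[0,0,0,0,0,0,1, 0,0,0,0,0,0,1, 0,0,0,0,0,0,1, 0,0,0,0,0,0,1, 0,0,0,0,0,0,1, 0,0,0,0,0,0,1, 0,0,0,0,0,0,1, 0,0,0,0,0,0,1, 0,0,0,0,0,0,1, 0,0,0,0,0,0,1]' | head -1; done
python3 - <<'E'
from h import *
s=[bot.camera('side')['pixels'][150:270,350:420].astype(int) for _ in range(8)]
print([round(float(np.abs(x-s[0]).mean()),2) for x in s],[int(np.abs(x-s[0]).max()) for x in s])
s0=load('side0');t0=load('top0')
s9=snap('side','s9');t9=snap('top','t9')
for n,a,b,bx in[('cyl',t0,t9,(335,100,385,135)),('spray',t0,t9,(245,130,275,165)),('drink',t0,t9,(197,155,228,190)),('carton',t0,t9,(405,240,440,285)),('pink',t0,t9,(230,250,265,282))]:
    x,y,X,Y=bx;d=np.abs(a['pixels'][y:Y,x:X].astype(int)-b['pixels'][y:Y,x:X]);print(n,d.mean().round(2),d.max())
E
```

```text
clock: 28.4
eef_pos: [0.566, -0.0896, 0.2558]
tool_rot: [0.049, 0.865, -0.028, 0.498]
ft_force: [0.5, 0.4, 0.1]
grip_width: 0.0856
grasp_force: 0.0
clock: 29.23
clock: 30.07
clock: 30.9
clock: 31.73
[0.0, 1.66, 1.68, 1.68, 1.69, 1.7, 1.7, 1.68] [0, 20, 20, 21, 22, 19, 21, 21]
cyl 1.77 3
spray 1.6 4
drink 1.73 3
carton 1.72 4
pink 1.74 3
```

```bash
for i in 1 2 3 4 5; do python3 -m pendant '[0,0,0,0,0,0,1, 0,0,0,0,0,0,1, 0,0,0,0,0,0,1, 0,0,0,0,0,0,1, 0,0,0,0,0,0,1, 0,0,0,0,0,0,1, 0,0,0,0,0,0,1, 0,0,0,0,0,0,1, 0,0,0,0,0,0,1, 0,0,0,0,0,0,1]' | head -1; done
python3 - <<'E'
from h import *
s=[bot.camera('side')['pixels'].astype(int) for _ in range(8)]
for x in s[1:]:
    d=np.abs(x-s[0]).max(2); c=d[150:270,350:420]; print(int((c>6).sum()),c.max(),int((d>6).sum()),[(int(v)+150,int(u)+350) for v,u in np.argwhere(c>6)[:4]])
cv2.imwrite('pics/fin.png',cv2.resize(s[7][130:250,340:440,::-1].astype('u1'),(500,600),interpolation=cv2.INTER_CUBIC))
E
```

```text
clock: 33.07
clock: 33.9
clock: 34.73
clock: 35.57
clock: 36.4
396 23 4151 [(150, 388), (167, 409), (191, 395), (197, 374)]
414 19 4159 [(150, 388), (160, 381), (163, 381), (184, 393)]
404 21 4130 [(150, 389), (151, 389), (154, 390), (156, 388)]
386 23 4111 [(150, 388), (156, 387), (179, 395), (190, 394)]
403 20 4052 [(150, 388), (150, 393), (155, 388), (156, 390)]
390 20 4168 [(156, 387), (158, 386), (167, 409), (189, 394)]
392 21 4186 [(150, 388), (151, 389), (156, 387), (167, 409)]
```

The remaining differences are constant sensor noise over the whole image, the fixed parts included, so the lamp is still. Ready to hand in.

```bash
python3 -c "
from workcell import bot
print(bot.job_done())"
```

```text
the job is handed in; nothing more can be done
None
```

The lamp was lifted from the well, stood free on the bench (once, then again farther out because the arm could not reach its body at the first spot), and snapped onto the ring. It now hangs still and upright; the cylinder, cans and carton show no movement in the pictures, and I handed the job in at about 37 s.

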